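# Top tray of key blanks onto the mat

## Task

At the key-cutting bench, lift the top tray of key blanks off the pile of oblong trays and set it down upright, without dropping it, in the middle of the empty rubber mat, lined up lengthwise with the mat. Leave the rest of that pile and the pile of square trays as they stand.

Things in the scene. Friction and masses are not known exactly. Their poses are not given: they have to be found in the camera images.
- tray_top: Top of a pile of three alike open aluminium trays, 120 mm long (x), 56 wide (y), 36 high, walls 4 mm, a dark line round the bottom edge, with key blanks fixed in a black insert below the rim; 0.17 to 0.35 kg. Origin: centre of its underside, z up, 64 mm above the table at the start. Lowest 4 mm: a foot 106 x 42 mm, sitting loosely (3 mm play) inside the rim below. Long sides upright: grip across the 56 mm from above.
- tray_under: The second tray of the same pile, same shape and size, directly beneath the top one; its origin (centre of underside) is 32 mm above the table and 32 mm below the top tray's. It and the tray under it stay where they are.
- mat: Flat black rubber mat fixed on the table, 170 mm long (its x), 100 mm wide (its y), 4 mm thick; origin: centre of its underside, on the table (z = 0). Empty; the tray goes in its middle, long side along the mat's long side, either way round.
- square_top: The top tray of the other pile: three square aluminium trays 84 x 84 mm, 36 mm high, holding brass lock barrels, the same height as the oblong pile. Origin: centre of its underside, 64 mm above the table. To be left as it is. The two piles and the mat share three areas of the table in any order.
Things that resemble listed ones, but are neither listed nor needed, are in the scene too. Of the things shaped like the mat, the black one is meant.

How it is judged:
By the outcome, as a careful person would: the job done as asked, in the order asked, and still so for the second after the job is handed in, with the robot touching nothing.
It also fails if it takes over 38 s, if anything falls off the work surface, if the arm or the gripper's body presses on something with over 40 N, if the wrist force passes 120 N, or if a joint passes its speed limit or range.

## Robot

A 7-joint arm with a two-finger parallel gripper is mounted at the origin on the work surface. World frame = base frame: x ahead of the robot, y to its left, z up, the work surface at z = 0. Lengths are in m, angles in rad, forces in N, time in s.
With the tool pointing down it reaches from about 0.4 to 0.75 m from the base axis. Payload 19.5 kg.
Tool frame: the origin (TCP) lies between the finger pads; the fingertips stand 11 mm ahead of it and the grasp point (between the pads) lies 8 mm behind it; z points along the fingers, y is the line along which they close (so a half turn about z gives the same grasp; the last joint's range is limited). The gripper opens to 85 mm and grips with 20 to 120 N. Pads are 22 mm wide; open, the fingers measure 114 mm over their backs; the gripper's body (76 mm by 85 mm) begins 54 mm behind the grasp point. The pads swing forward as they close: fully open they stand 13 mm farther back than shut.
Start: joints at [1.112, 0.707, -0.028, 1.485, 0.022, 0.951, -0.075], TCP at [0.233, -0.526, 0.211] pointing down, gripper open.
Joint ranges: [-2.71, 2.71], [-0.32, 2.16], [-1.57, 1.52], [0, 2.45], [-1.46, 4.6], [0, 2.02], [-2.83, 2.83]. Speed limits (rad/s): [1.89, 1.89, 2.57, 2.57, 3.01, 3.01, 3.01].

## Interface

Orientations are given as a rotation vector (axis times angle).
In Python, from workcell import movep, movel, move_joints, move_gripper, hold, ik, camera, camera_params, PlanningError, finish_job, current_time, current_joint_pos, current_dq, current_joint_efforts, current_eef_pos, current_eef_rot, current_contact_force, current_wrist_torque, current_width, current_grasp_force gives the robot as it stands. Calls block until the motion is done:
- movep(position, orientation): joint-space move of the TCP to a pose.
- movel(position, ori=None, v=0.15): straight line of the TCP; ori=None keeps the orientation; v is the mean speed in m/s.
- move_joints(angles): joint-space move.
- move_gripper(opening, effort=None): finger opening in m; effort is the grip in N (None keeps the last); returns when the fingers have stopped.
- hold(seconds).
- ik(position, orientation): joint angles nearest the present ones, or None.
- camera(name): name is "side" or "top" or "wrist"; returns the picture (384x512x3 uint8, red, green, blue); there is no depth.
- camera_params(name): a dict with "fov_y" (degrees; the focal length in pixels is half the picture's height over the tangent of half this angle, whatever the lens; pixels are square), "cx", "cy" (the principal point, pixels), "D" ([k1, k2, p1, p2, k3] as OpenCV has them; the pictures are not rectified), "R" (3x3) and "t" (3): a world point X has camera coordinates R X + t; the wrist camera has in their place "hand_eye" (4x4, takes a point from camera to tool coordinates, whose origin is the TCP and whose axes are the flange's). Camera axes: x right, y down, z forward; pixel columns grow to the right and rows downward; lengths in m; the calibration is good to about 2 mm. A picture is of the moment at which its call begins: read the wrist's pose just before it. camera_params takes no time and is no camera call.
A pose or a line that the arm cannot do raises PlanningError and nothing moves.
- finish_job(): hands the job in; it is judged then, once.
Readings, each from a call of its own:
- current_time(): time.
- current_joint_pos(): joint angles.
- current_dq(): joint speeds.
- current_joint_efforts(): joint torques, N m.
- current_eef_pos(): TCP position.
- current_eef_rot(): TCP orientation.
- current_contact_force(): force on the tool from outside, world axes, zero at the start.
- current_wrist_torque(): the same for the moment, N m.
- current_width(): finger opening in m.
- current_grasp_force(): force on a finger pad.
Only numpy, scipy, OpenCV 4.12 (cv2) and the standard library are available. Lean on these libraries where they do the work, as an engineer would, in place of code of your own. Each camera call takes 0.05 s, during which the arm holds its last target. There are 200 camera calls.

## Working session

There is one attempt and no reset: what is moved stays moved. The work goes in short steps, each a Python script; the robot and the scene stay as the last script left them, time stands still between calls to the robot, and variables do not carry over. Pictures are saved under pics/ and viewed, at most 10 in all, crops included, and the job is handed in when it is done.

```bash
mkdir -p pics; ls; python3 - <<'E'
from workcell import *
import cv2, numpy as np
a=camera("top");b=camera("side")
np.save('top.npy',a);np.save('side.npy',b)
cv2.imwrite('pics/top.png',a[...,::-1]);cv2.imwrite('pics/side.png',b[...,::-1])
for n in("top","side","wrist"):print(n,camera_params(n))
print(current_time(),current_eef_pos(),current_eef_rot())
E
```

```text
pics
top {'fov_y': 45.77019981950079, 'cx': 254.21241526461034, 'cy': 190.27582150680237, 'D': array([-0.09329557,  0.        ,  0.        ,  0.        ,  0.        ]), 'R': array([[-0.00927467, -0.99985472,  0.01430085],
       [-0.99732698,  0.00821277, -0.07260477],
       [ 0.07247677, -0.01493601, -0.99725826]]), 't': array([0.08565964, 0.44823795, 1.2432383 ])}
side {'fov_y': 56.315569905349165, 'cx': 252.28524564165446, 'cy': 192.2911530841883, 'D': array([-0.04655178,  0.        ,  0.        ,  0.        ,  0.        ]), 'R': array([[-0.99936417, -0.03478139,  0.00784275],
       [-0.03159128,  0.76180545, -0.64703512],
       [ 0.01653013, -0.64687148, -0.76241986]]), 't': array([ 0.45513897, -0.00422783,  0.97404752])}
wrist {'fov_y': 70.19881629087082, 'cx': 262.26147694543397, 'cy': 192.0998528605122, 'D': array([-0.06577876,  0.        ,  0.        ,  0.        ,  0.        ]), 'hand_eye': array([[-6.93511601e-04, -9.61022655e-01, -2.76468762e-01,
         7.05905942e-02],
       [ 9.99999648e-01, -7.96918425e-04,  2.61676230e-04,
         2.14690190e-04],
       [-4.71799836e-04, -2.76468483e-01,  9.61022869e-01,
        -1.63099008e-01],
       [ 0.00000000e+00,  0.00000000e+00,  0.00000000e+00,
         1.00000000e+00]])}
0.1 [ 0.23264935 -0.52555915  0.21048044] [-3.07272451e+00 -6.49714821e-01  4.20463665e-04]
```

View pics/top.png

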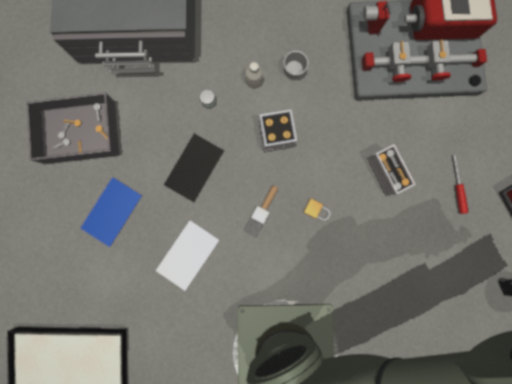

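View pics/side.png

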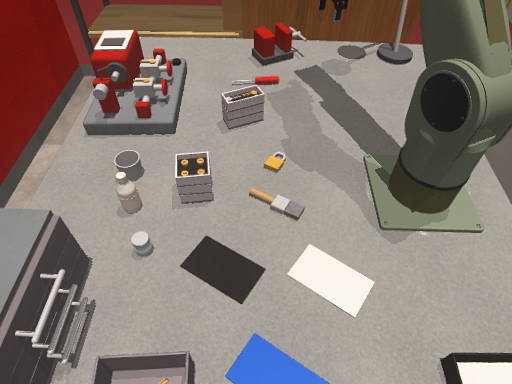

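The top view shows the oblong pile at about (394,169), the square pile at (278,128) and the empty black mat at (194,167). The side view agrees: oblong pile (243,105), square pile (194,175), mat (223,268). Next I measure the mat and the tray rim by masks and ray casting.

```bash
cat > h.py <<'E'
import cv2, numpy as np
from workcell import *
from scipy.spatial.transform import Rotation as Ro
def K(p):
    f=192/np.tan(np.radians(p['fov_y'])/2)
    return np.array([[f,0,p['cx']],[0,f,p['cy']],[0,0,1]])
def cast(name,uv,z,pose=None):
    p=camera_params(name)
    n=cv2.undistortPoints(np.asarray(uv,float).reshape(-1,1,2),K(p),p['D'])[:,0]
    d=np.c_[n,np.ones(len(n))]
    if name=='wrist':
        T=np.eye(4);T[:3,:3]=Ro.from_rotvec(pose[1]).as_matrix();T[:3,3]=pose[0]
        T=T@p['hand_eye'];c=T[:3,3];d=d@T[:3,:3].T
    else:
        c=-p['R'].T@p['t'];d=d@p['R']
    return (c+d*((z-c[2])/d[:,2])[:,None])[:,:2]
def blob(mask,seed):
    """largest contour nearest to seed"""
    cs,_=cv2.findContours(mask.astype(np.uint8),cv2.RETR_EXTERNAL,cv2.CHAIN_APPROX_NONE)
    cs=[c for c in cs if cv2.contourArea(c)>80]
    return min(cs,key=lambda c:np.linalg.norm(c[:,0].mean(0)-seed))[:,0]
def rect(P):
    (c,(w,h),a)=cv2.minAreaRect((P*1000).astype(np.float32))
    if w<h: w,h,a=h,w,a+90
    return np.array(c)/1000,w,h,(a+90)%180-90
E
python3 - <<'E'
from h import *
for n,ms,ts in(('top',(194,167),(394,169)),('side',(223,268),(243,97))):
    a=np.load(n+'.npy').astype(int);g=a.max(2)
    print(n,g[ms[1],ms[0]])
    m=blob(g<60,ms);print('mat',rect(cast(n,m,.004)))
    for th in(150,165,180):
        try:
            t=blob(cv2.morphologyEx((g>th).astype(np.uint8),cv2.MORPH_CLOSE,np.ones((3,3))),ts)
            print('tray',th,rect(cast(n,t,.1)))
        except ValueError: print(th,'none')
a=np.load('top.npy');b=np.load('side.npy')
c=[cv2.resize(x,(390,390),interpolation=cv2.INTER_CUBIC) for x in(a[135:205,360:430],b[70:140,208:278])]
cv2.imwrite('pics/crop.png',np.hstack(c)[...,::-1])
E
```

```text
top 48
mat (array([0.51594128, 0.25120978]), 162.17738342285156, 92.67770385742188, -30.364418029785156)
tray 150 (array([ 0.49718842, -0.28900262]), 123.436279296875, 58.41041946411133, 26.099899291992188)
tray 165 (array([ 0.39540231, -0.06907867]), 39.4581298828125, 36.00474548339844, -27.10527801513672)
tray 180 (array([ 0.39567108, -0.06854784]), 37.13783264160156, 32.538124084472656, -27.105140686035156)
side 55
mat (array([0.515435  , 0.25424109]), 166.81661987304688, 98.19489288330078, -30.35788345336914)
tray 150 (array([ 0.43555576, -0.69263062]), 90.42517852783203, 47.73419952392578, -60.31536102294922)
tray 165 (array([ 0.4343266 , -0.69364368]), 87.98980712890625, 45.15678787231445, -63.531694412231445)
tray 180 (array([ 0.49561749, -0.28567532]), 122.15213775634766, 58.5054817199707, 26.405807495117188)
```

View pics/crop.png

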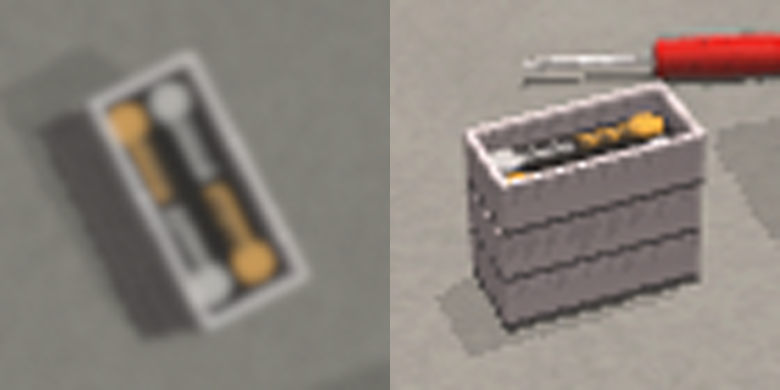

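The crops show the pile standing square and the blanks below the rim, with no rotation of the top tray relative to those below. Both views agree: tray rim centre is about (0.496,-0.287), yaw 26°, and measures 122x58 mm (given as 120x56). The mat is at (0.516,0.253), yaw -30°. Now I move above the tray and take a close look.

```bash
cat >> h.py <<'E'
def down(deg): return (Ro.from_euler('z',deg,degrees=True)*Ro.from_euler('x',180,degrees=True)).as_rotvec()
E
python3 - <<'E'
from h import *
for a in(26.2,-153.8): print(a,ik([.4965,-.2875,.08],down(a)))
for a in(-30.4,149.6): print(a,ik([.5157,.2527,.06],down(a)))
movep([.4965,-.2875,.25],down(26.2))
P=(current_eef_pos(),current_eef_rot());a=camera('wrist')
np.savez('w1.npz',a=a,p=P[0],r=P[1])
cv2.imwrite('pics/w1.png',a[...,::-1]);print(P,current_time(),current_width())
E
```

```text
26.2 [ 0.46603214  0.88244884  0.00618733  1.63048219 -0.00812552  0.62868672
 -0.63698534]
-153.8 [ 1.01064487  1.21763319 -1.3489449   1.61160029  1.21785748  1.34857879
  1.50664773]
-30.4 [-0.76635516  0.98618624  0.53243763  1.64847892 -0.70806024  0.70879047
 -1.97700958]
149.6 [-0.33542925  0.93041438 -0.35073628  1.63358922  0.46507248  0.66151903
  0.11257042]
(array([ 0.4956743 , -0.28877515,  0.24988972]), array([ 3.06007493e+00,  7.09282339e-01, -1.04423487e-03])) 1.4917 0.08551739282309496
```

View pics/w1.png

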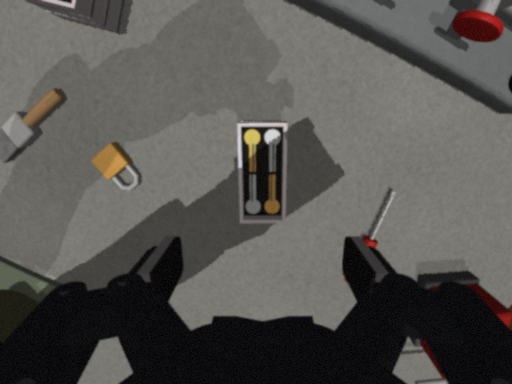

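The wrist view shows the tray centred at about (262,171), with rim corners near (238,123), (287,123), (286,221) and (239,221), and fingers clear on both sides. Next I measure the rim and compare.

```bash
python3 - <<'E'
from h import *
d=np.load('w1.npz');P=(d['p'],d['r']);a=d['a'];g=a.max(2)
for th in(130,145,160):
    m=np.zeros_like(g);m[110:232,228:297]=(g>th)[110:232,228:297]
    m=cv2.morphologyEx(m,cv2.MORPH_CLOSE,np.ones((5,5)))
    try:
        b=blob(m,(262,171));print(th,cv2.boundingRect(b),rect(cast('wrist',b,.1,P)))
    except ValueError: print(th,'none')
print(g[150,232:296],g[190,232:296],g[214:228,262])
E
```

```text
130 (236, 121, 53, 48) (array([ 0.52748663, -0.27265933]), 58.0748176574707, 53.33320236206055, -65.31700325012207)
145 (237, 123, 51, 45) (array([ 0.52766833, -0.27284464]), 56.70616912841797, 49.89813232421875, -63.943023681640625)
160 (237, 123, 51, 45) (array([ 0.5276864 , -0.27288409]), 56.521175384521484, 49.89356994628906, -63.94302940368652)
[123 121 122 124 129 156 206 213 196 142  75  35  30  28  29  38  85 150
 192 183 141 137 160 137  76  31  21  15  19  14  13  16  20  19  13  22
  46  80 101 100  86  69  83  84  48  21  14  17  20  29  60  99 122 124
 113  87  70  71  66  69  70  68  71  71] [ 71  70  67  69  71  72  86 109 118 112  89  54  22  18  22  13  32  60
  85  80  77  97 106  90  54  21  12  19  11  16  12  16  18  18  10  25
  44  77  87  81  97 119 107  72  32  17   5  15  22  50  88 118 120 113
  84  68  70  67  67  68  67  67  68  67] [ 24  45  66  71  75  88 107 120 108  89  69  69  69  68]
```

```bash
python3 - <<'E'
from h import *
d=np.load('w1.npz');P=(d['p'],d['r'])
q=cast('wrist',[(236.8,150),(287.3,150),(238.3,190),(286.3,190),(262,122.8),(262,222.7)],.1,P)
m1=(q[0]+q[1])/2;m2=(q[2]+q[3])/2;v=m1-m2;ang=np.arctan2(v[1],v[0])
print('w',np.linalg.norm(q[0]-q[1]),np.linalg.norm(q[2]-q[3]),'L',np.linalg.norm(q[4]-q[5]),np.degrees(ang))
u=np.array([np.cos(ang),np.sin(ang)]);c=m2+u*(u@((q[4]+q[5])/2-m2));print(c)
for e in((0,2),(1,3)):w=q[e[0]]-q[e[1]];print(np.degrees(np.arctan2(w[1],w[0])))
E
```

```text
w 0.057760832494480115 0.057127745420439566 L 0.11971493198023364 26.4073556803169
[ 0.49671386 -0.28860445]
26.789057502367456
26.025664828302983
```

The close look agrees: 57x120 mm, centre (0.4967,-0.2886), yaw 26.4°. Now I grip and lift slightly, then check.

```bash
python3 - <<'E'
from h import *
o=down(26.4)
movel([.4967,-.2886,.12],o,v=.15)
movel([.4967,-.2886,.081],o,v=.06)
hold(.2);print(current_eef_pos(),current_contact_force())
move_gripper(.05,45);hold(.3)
print(current_eef_pos(),current_width(),current_grasp_force(),current_contact_force())
p=current_eef_pos();movel([p[0],p[1],.095],o,v=.04);hold(.2)
print(current_eef_pos(),current_width(),current_grasp_force(),current_contact_force(),current_time())
for n in('side','wrist'):np.save(n+'2.npy',camera(n))
s=np.load('side2.npy')[30:180,160:360];w=np.load('wrist2.npy')
cv2.imwrite('pics/g.png',np.hstack([cv2.resize(s,(400,300)),cv2.resize(w,(400,300))])[...,::-1])
E
```

```text
[ 0.49682864 -0.28868984  0.08130016] [ 0.15606935 -0.66270149  0.25705707]
[ 0.49669177 -0.28860807  0.08099831] 0.049898675492036894 0.0 [-0.67168572  0.39993018 -0.28317674]
[ 0.49660641 -0.28854994  0.09480464] 0.05011281244092506 0.0 [-0.01158032 -1.19322844  0.34951965] 4.95
```

View pics/g.png

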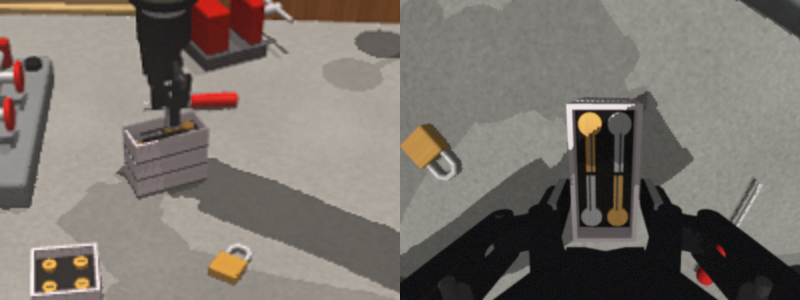

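Width 50 mm with zero grip force means the tray is not held, though the pads look to be beside it. I'll take a closer look.

```bash
python3 - <<'E'
from h import *
print(current_width(),current_grasp_force())
s=np.load('side2.npy')[40:140,205:285];w=np.load('wrist2.npy')[110:310,170:370]
cv2.imwrite('pics/g2.png',np.hstack([cv2.resize(s,(320,400)),cv2.resize(w,(400,400))])[...,::-1])
E
```

```text
0.05026659661682913 0.0
```

View pics/g2.png

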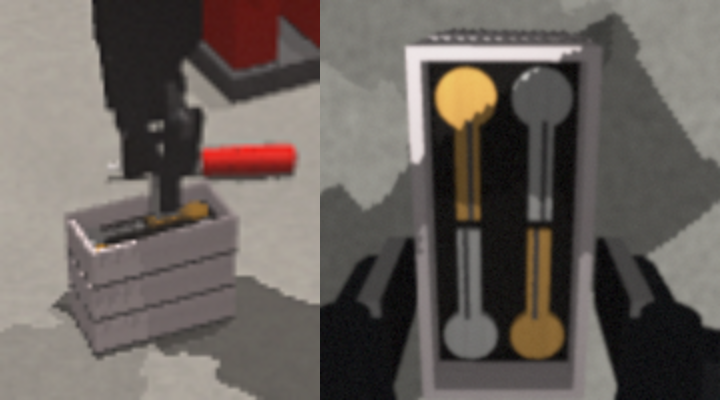

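```bash
python3 - <<'E'
from h import *
p=current_eef_pos();n=np.array([-np.sin(np.radians(26.4)),np.cos(np.radians(26.4))]);u=np.array([n[1],-n[0]])
for z in np.arange(.07,.14,.01):
    q=cast('side',[(246,93)],z)[0]-p[:2];print(round(z,3),'along tray',(q@u).round(4),'across',(q@n).round(4))
s=np.load('side2.npy');print(s[80:105,244:248].max(2)[:, ::1].tolist())
E
```

```text
0.07 along tray -0.0272 across -0.0346
0.08 along tray -0.0213 across -0.0211
0.09 along tray -0.0155 across -0.0076
0.1 along tray -0.0096 across 0.0059
0.11 along tray -0.0037 across 0.0194
0.12 along tray 0.0022 across 0.0329
0.13 along tray 0.0081 across 0.0465
0.14 along tray 0.014 across 0.06
[[42, 38, 38, 40], [40, 39, 38, 38], [37, 43, 38, 40], [44, 39, 39, 40], [69, 37, 38, 38], [73, 37, 38, 38], [72, 36, 38, 39], [84, 36, 39, 38], [88, 37, 38, 38], [88, 37, 42, 37], [88, 34, 40, 40], [89, 35, 38, 39], [87, 34, 35, 36], [89, 69, 62, 75], [85, 94, 94, 99], [133, 110, 75, 74], [57, 48, 42, 39], [34, 32, 49, 90], [84, 125, 117, 118], [116, 119, 114, 115], [115, 115, 113, 114], [114, 114, 113, 110], [110, 111, 110, 112], [112, 113, 110, 112], [112, 112, 113, 112]]
```

Three checks agree: closing made no contact, the side-view ray puts the tip at about z 0.117, and the wrist-view tip depth agrees with both. So the fingertips stand about 27 mm behind the TCP near this opening, not 11 mm ahead, and I was closing above the rim. I'll reopen, go down to TCP 0.048 (tip about 0.075), close to 63 mm and look before gripping.

```bash
python3 - <<'E'
from h import *
o=down(26.4)
move_gripper(.085,45)
movel([.4967,-.2886,.065],o,v=.08)
print(current_contact_force())
movel([.4967,-.2886,.048],o,v=.05)
move_gripper(.063,45);hold(.1)
print(current_eef_pos(),current_width(),current_contact_force(),current_time())
for n in('side','wrist'):np.save(n+'3.npy',camera(n))
s=np.load('side3.npy')[40:140,205:285];w=np.load('wrist3.npy')[110:310,170:370]
cv2.imwrite('pics/g3.png',np.hstack([cv2.resize(s,(320,400)),cv2.resize(w,(400,400))])[...,::-1])
E
```

```text
[ 0.06579141 -0.49360176  0.63567743]
[ 0.49671798 -0.28863896  0.04808295] 0.06297825783967942 [ 0.24533795  1.57969171 -0.03422654] 6.9583
```

View pics/g3.png

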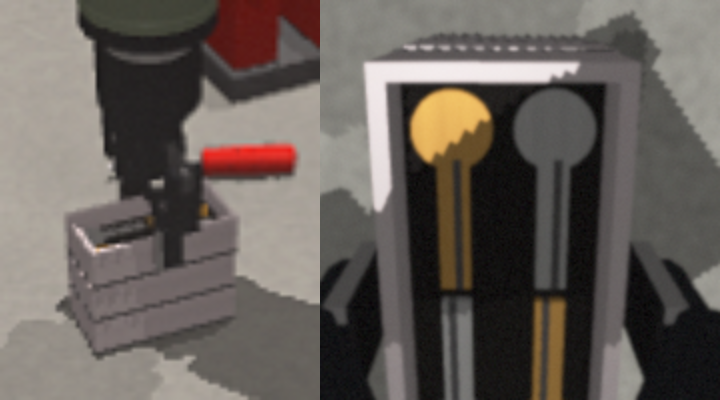

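```bash
python3 - <<'E'
from h import *
p=current_eef_pos();n=np.array([-np.sin(np.radians(26.4)),np.cos(np.radians(26.4))]);u=np.array([n[1],-n[0]])
for px in((248.2,107),(246,93)):
  for z in (.06,.07,.08,.09):
    q=cast('side',[px],z)[0]-p[:2];print(px,z,'along',(q@u).round(4),'across',(q@n).round(4))
E
```

```text
(248.2, 107) 0.06 along -0.0091 across 0.0235
(248.2, 107) 0.07 along -0.0036 across 0.0359
(248.2, 107) 0.08 along 0.0019 across 0.0484
(248.2, 107) 0.09 along 0.0075 across 0.0609
(246, 93) 0.06 along -0.0331 across -0.0481
(246, 93) 0.07 along -0.0272 across -0.0346
(246, 93) 0.08 along -0.0214 across -0.0211
(246, 93) 0.09 along -0.0155 across -0.0075
```

The side view shows the near fingertip just at the seam between the top and second trays, at z about 0.072. I'll raise it 3 mm so only the top tray is gripped, then grip and lift a little.

```bash
python3 - <<'E'
from h import *
o=down(26.4)
movel([.4967,-.2886,.051],o,v=.03)
move_gripper(.045,50);hold(.3)
print(current_eef_pos(),current_width(),current_grasp_force(),current_contact_force())
movel([.4967,-.2886,.070],o,v=.04);hold(.2)
print(current_eef_pos(),current_width(),current_grasp_force(),current_contact_force(),current_time())
if current_width()>.052: movel([.4967,-.2886,.2],o,v=.12);hold(.2)
print(current_width(),current_grasp_force(),current_contact_force(),current_time())
P=(current_eef_pos(),current_eef_rot());print(P)
for n in('side','wrist'):np.save(n+'4.npy',camera(n))
s=np.load('side4.npy')[:200,120:320];w=np.load('wrist4.npy')[60:360,100:400]
cv2.imwrite('pics/g4.png',np.hstack([cv2.resize(s,(400,400)),cv2.resize(w,(400,400))])[...,::-1])
E
```

```text
[ 0.49673312 -0.28856629  0.05132075] 0.05497183687433989 52.71039962768555 [-2.42363686  1.17316227  7.48182967]
[ 0.49662235 -0.28855388  0.06981548] 0.05518112880553701 53.082420229911804 [-0.47980734 -0.1809311  -1.33885591] 8.6583
0.05500422338447539 53.083282113075256 [ 0.84678343  0.53272667 -2.07023611] 10.0917
(array([ 0.4965907 , -0.28853223,  0.19961823]), array([-3.05818389e+00, -7.17308976e-01,  7.45310159e-04]))
```

View pics/g4.png

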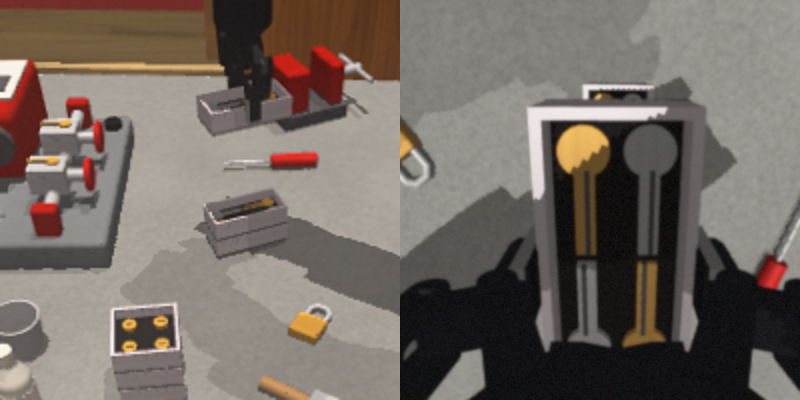

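Only the top tray is lifted and it hangs level; the two lower trays stand as they were (width 55 mm, grip 53 N). Now I carry it over the mat and lower it until it touches.

```bash
python3 - <<'E'
from h import *
o=down(149.64);c=[.5156,.2527]
movel([.4966,-.2885,.25],v=.15)
movep([*c,.20],o);hold(.2)
print(current_eef_pos(),current_width(),current_grasp_force(),current_contact_force(),current_time())
movel([*c,.03],o,v=.12)
movel([*c,.0],o,v=.05);hold(.2)
f0=current_contact_force()[2];z=0.
while z>-.014:
    z-=.0015;movel([*c,z],o,v=.02);f=current_contact_force()[2]
    if f-f0>4:break
print(z,f0,f,current_eef_pos(),Ro.from_rotvec(current_eef_rot()).as_euler('zyx',degrees=True),current_time())
E
```

```text
[0.51587227 0.25218471 0.20004134] 0.055064218026326654 53.16275775432587 [ 0.67292493 -0.57913818 -1.87872937] 12.8417
-0.009 -3.3674038780499034 6.92090729619617 [ 0.51574236  0.25278755 -0.0086498 ] [-1.49638750e+02  2.79570026e-02 -1.79991244e+02] 16.8583
```

Touchdown came at TCP -0.009, exactly as predicted. I'll release, retreat and check.

```bash
python3 - <<'E'
from h import *
c=[.5156,.2527];o=down(149.64)
move_gripper(.085);hold(.1)
movel([*c,.06],o,v=.08);movel([*c,.22],o,v=.15)
movep([.40,.06,.25],o);hold(.2)
print(current_contact_force(),current_time())
for n in('top','side'):
    a=camera(n);np.save(n+'5.npy',a)
t=np.load('top5.npy')[80:240,120:280];s=np.load('side5.npy')[190:350,140:300]
cv2.imwrite('pics/p.png',np.hstack([cv2.resize(t,(400,400)),cv2.resize(s,(400,400))])[...,::-1])
for n,ms in(('top',(194,167)),('side',(223,268))):
    g=np.load(n+'5.npy').max(2)
    for th in(120,135,150,165):
        m=cv2.morphologyEx((g>th).astype(np.uint8),cv2.MORPH_CLOSE,np.ones((3,3)))
        try:print(n,th,rect(cast(n,blob(m,ms),.04)))
        except ValueError:pass
E
```

```text
[-0.25053841 -0.18630705 -0.35963106] 20.7
top 120 (array([0.5159375 , 0.25262297]), 122.8666000366211, 59.47557830810547, -30.21826934814453)
top 135 (array([0.51614233, 0.2522829 ]), 121.45494079589844, 58.49505615234375, -30.474395751953125)
top 150 (array([0.51587891, 0.25261859]), 119.4542007446289, 56.414833068847656, -30.370372772216797)
top 165 (array([0.70974323, 0.21164914]), 36.047637939453125, 34.06720733642578, 89.4647216796875)
side 120 (array([ 0.50285565, -0.33309918]), 1807.4920654296875, 1691.8817138671875, 2.919588088989258)
side 135 (array([ 0.38863474, -0.31250818]), 1662.114013671875, 1467.4405517578125, -84.27511072158813)
side 150 (array([ 0.48086554, -0.15094257]), 1381.212158203125, 1337.2890625, 0.27129995822906494)
side 165 (array([ 0.43145026, -0.12246075]), 1281.9727783203125, 1277.7059326171875, 0.37223392724990845)
```

View pics/p.png

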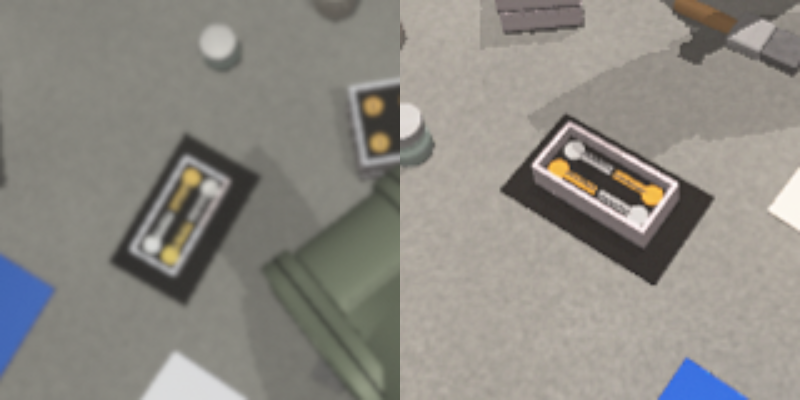

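The tray stands upright in the middle of the black mat and in line with it: centre (0.516,0.2525), yaw -30.4°, against the mat's (0.516,0.252), -30.4°. I'm handing it in.

```bash
python3 -c "
from workcell import *
print(finish_job())"
```

```text
the job is handed in; nothing more can be done
None
```

The top tray of key blanks is upright and lined up in the middle of the black mat (within about 2 mm by the camera), the lower oblong trays and the square pile were left alone, and the job was handed in at about 21 s on the robot's clock.

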